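Slide the cooling plate out over the end of the bench ledge

TASK

On the raised white ledge, press the orange end stop all the way down with a fingertip, then push the purple cooling plate along the ledge until the white line across it lies at the ledge's open end, so that its front edge sticks out squarely past the end and somebody can take it there later. Only push: do not lift, tip or grip the plate, and leave the bottle, the jar and the tube rack where they stand. Finish with the hand clear of everything.

Things in the scene. Friction and masses are not known exactly. Their poses are not given: they have to be found in the camera images.
- ledge: fixed low ledge, white top 150 mm wide (its x, away from the robot) and 460 mm long (its y, towards the open end with the stop, at the left seen from the robot), top face 60 mm above the bench; yaw within 0.25 rad. Origin at bench level under its centre. A wooden rail along the far side stands 22 mm above the top, inner face at x = +63 mm; near side and ends are open.
- ledge_end (a point): middle of the upper edge of the ledge's open end: x = 0, y = +230 mm, z = 60 mm in the ledge's frame; same axes as the ledge
- stop (a joint): travel of the orange end stop, m: near 0 = up (12 mm above the ledge top, in the plate's way), 0.030 = fully down at its hard limit (18 mm below the ledge top). It only slides vertically, takes about 4 N plus a little for speed, and stays where it is left.
- stop_top (a point): centre of the flat top of the orange stop (black rubber pad on it), 40 mm along the ledge's x, 36 mm along its y. It stands just outside the ledge's open end, centre 20 mm beyond the end on the ledge's middle line, 2 mm clear of the end face
- plate: loose purple aluminium plate, 100 mm (its x) by 130 mm (its y), 8 mm thick, 0.2 to 0.4 kg, flat on the ledge. Origin at the centre of its underside, 65 mm ahead of its rear end; y towards its front end and the ledge's open end (within 0.12 rad at the start). Front end starts 70 to 130 mm short of the open end; the ledge is empty for 90 mm or more behind it.
- plate_line (a point): middle of the 4 mm wide white line that runs across the plate, on its top face, 40 mm behind the front end (25 mm ahead of the plate's origin)
- jar: small clear jar with white cap, 36 mm across, 45 mm tall, loose, standing on the ledge near its other end, behind the plate; origin at its foot. Leave alone.
- reagent_bottle: amber bottle with blue cap, 60 mm across, 130 mm tall, loose, standing on the bench beyond the ledge; origin at its foot. Leave alone.
- tube_rack: green rack of small tubes, 60 x 160 mm, 46 mm tall, loose, on the bench between robot and ledge; origin under its centre. Leave alone.
Mind the look-alikes: they are no part of the job. What is meant by the plate is not yellow, and is the larger of those in its own colour.

How it is judged:
By the outcome, as a careful person would: the job done as asked, in the order asked, and still so for the second after the job is handed in, with the robot touching nothing.
It also fails if it takes over 53 s, if anything falls off the work surface, if the arm or the gripper's body presses on something with over 40 N, if the wrist force passes 120 N, or if a joint passes its speed limit or range.

ROBOT

A 6-joint arm with a two-finger parallel gripper is mounted at the origin on the work surface. World frame = base frame: x ahead of the robot, y to its left, z up, the work surface at z = 0. Lengths are in m, angles in rad, forces in N, time in s.
With the tool pointing down it reaches from about 0.375 to 0.975 m from the base axis. Payload 3.8 kg.
Tool frame: the origin (TCP) lies midway between the tips of the shut fingers; the grasp point (between the pads) lies behind it (env.grip_depth is the x of the grasp point in the tool frame, in m); x points along the fingers, z is the direction in which the jaws open and shut, and the axes are right-handed (so a half turn about x gives the same grasp; the last joint's range is limited). The gripper opens to 88 mm and grips with 3 to 60 N. Pads are 18 mm wide; open, the fingers measure 123 mm over their backs; the gripper's body (75 mm by 187 mm) begins 45 mm behind the grasp point.
Start: joints at [-1.171, 0.264, 1.604, -0, 1.274, -0.037], TCP at [0.286, -0.612, 0.239] pointing down, gripper open.
Joint ranges: [-2.63, 2.63], [-0.94, 2.18], [0.31, 2.57], [-1.31, 4.45], [0, 2.66], [-2.55, 2.55]. Speed limits (rad/s): [2.57, 2.57, 3.14, 3.14, 3.14, 3.14].

INTERFACE

Orientations are given as a unit quaternion [x, y, z, w].
In Python, from station import env, optics, order gives the robot as it stands.
- The arm moves only by the shell command python3 -m handwheel 'ROWS'. ROWS is JSON, a list of rows, each an object of numbers: "grip": the gripper command: -1 is fully open, 1 is shut, values between are in proportion; "tx", "ty", "tz": the shift along the world's x, y, z in m; "yaw": the turn about the world's z in degrees. In form: [{"grip": .., "tx": .., "ty": .., "tz": .., "yaw": ..}, ...]. A call has 1 to 12 rows; each row is the pose to reach, as a shift and turn from the pose commanded when the call began; what a row does not reach only later rows make up. A row lasts 1/10 s, in which the tool goes at most 50 mm and 8.59 degrees, less where a joint would pass 70% of its speed; a pose out of reach is approached as far as the arm can. A call with a gripper value outside its range is refused whole. The fingers move at their own pace and stop on an object; the grip force is fixed at half the most. Time passes only in rows, so rows that repeat a pose let the fingers close. It gives the time, the measured TCP pose, the force and the opening at its end, in the units of the state.
- env.observe(): the state, without advancing time (a new reading comes with each control period).
- optics.read_camera(name): name is "scene" or "top" or "wrist"; returns a dict with "img" (384x512x3 uint8, red, green, blue), "intrinsics" (3x3 intrinsics, pixels), "rvec" (rotation vector, rad) and "tvec" (3), from world to camera coordinates, as OpenCV has them. Camera axes: x right, y down, z forward; pixel columns grow to the right and rows downward; lengths in m; the calibration is good to about 2 mm. A picture is of the moment at which its call begins. There is no depth.
- order.hand_in(): hands the job in, once; it reports no verdict.
The state is a dict: "time_s": time; "qpos": joint angles; "qd": joint speeds; "effort": joint torques, N m; "tcp_pos": TCP position; "orientation": TCP orientation; "wrist_force": force on the tool from outside, world axes, zero at the start; "moment": the same for the moment, N m; "gripper_width": finger opening in m.
Only numpy, scipy, OpenCV 4.12 (cv2) and the standard library are available. Lean on these libraries where they do the work, as an engineer would, in place of code of your own. Each camera call takes 0.05 s, during which the arm holds its last target.

## Working session

There is one attempt and no reset: what is moved stays moved. The work goes in short steps, Python scripts to look and compute and a shell command to move; the robot and the scene stay as the last step left them, time stands still between calls to the robot, and variables do not carry over. Pictures are saved under pics/ and viewed, and the job is handed in when it is done.

```bash
ls; mkdir -p pics; python3 - <<'E'
from station import env, optics, order
import cv2
s=env.observe(); print(s, env.grip_depth)
for n in ("scene","top","wrist"):
    c=optics.read_camera(n); cv2.imwrite(f"pics/{n}0.png",c["img"][:,:,::-1]); print(n,c["intrinsics"].tolist(),c["rvec"],c["tvec"])
E
```

```text
pics
{'time_s': 0.0, 'qpos': array([-1.17091231e+00,  2.64710449e-01,  1.60535510e+00, -2.87665354e-05,
        1.27371379e+00, -3.69208969e-02]), 'qd': array([-0.00079759, -0.0017359 , -0.00128505,  0.00036417, -0.00070579,
       -0.00052846]), 'effort': array([ 4.62760509e-04, -5.02098656e+01, -3.56881571e+01,  7.28632696e-02,
        2.91725487e-02, -1.92275756e-04]), 'tcp_pos': array([ 0.2852572 , -0.61097994,  0.237427  ]), 'orientation': array([ 0.38021554,  0.5971007 , -0.37935349,  0.59581694]), 'wrist_force': array([ 0.65209077, -0.27943837, -0.29447376]), 'moment': array([ 0.03018359, -0.04961558,  0.00794921]), 'gripper_width': 0.08819024157353238} -0.0187
scene [[416.00503360620473, 0.0, 250.64141759772187], [0.0, 416.00503360620473, 189.75867932616936], [0.0, 0.0, 1.0]] [ 1.82130173  1.62726942 -0.71105557] [-0.03873107 -0.32786521  1.31567475]
top [[414.77473913438985, 0.0, 258.85385617276717], [0.0, 414.77473913438985, 190.99197329474896], [0.0, 0.0, 1.0]] [ 2.14059019 -2.05859936  0.23405634] [-0.05052672  0.61049128  0.70530182]
wrist [[306.8254155148763, 0.0, 254.1948987164403], [0.0, 306.8254155148763, 193.9104466746035], [0.0, 0.0, 1.0]] [-2.40586703  1.53261063  0.2584411 ] [-0.67388464 -0.04433512  0.39354838]
```

View pics/scene0.png

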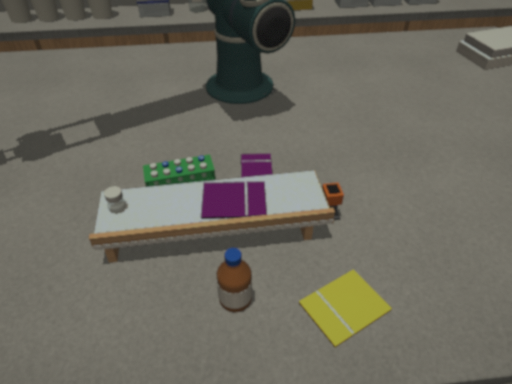

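View pics/top0.png

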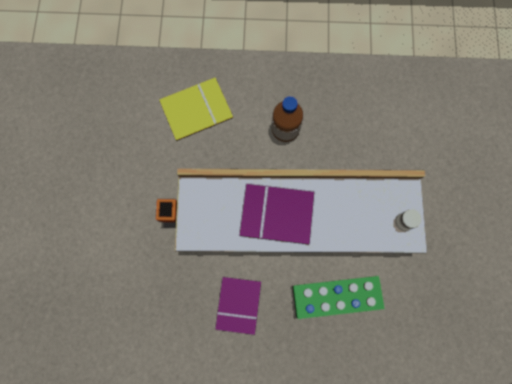

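View pics/wrist0.png

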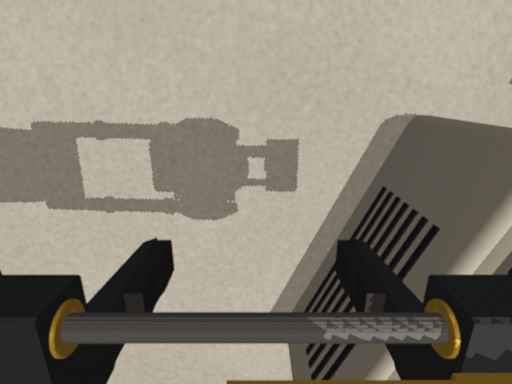

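The top view shows the ledge with its open end and the orange stop at about (167,210), the plate at (242-314, 185-243) with its line near x=264, the jar at (410,219), the bottle at (287,120) and the rack at (338,297). I'll enlarge it next.

```bash
python3 - <<'E'
import cv2
im=cv2.imread("pics/top0.png")
cv2.imwrite("pics/topA.png",cv2.resize(im[160:265,150:350],None,fx=4,fy=4,interpolation=cv2.INTER_CUBIC))
cv2.imwrite("pics/topB.png",cv2.resize(im[160:265,340:440],None,fx=4,fy=4,interpolation=cv2.INTER_CUBIC))
E
```

```text
(no output)
```

View pics/topA.png

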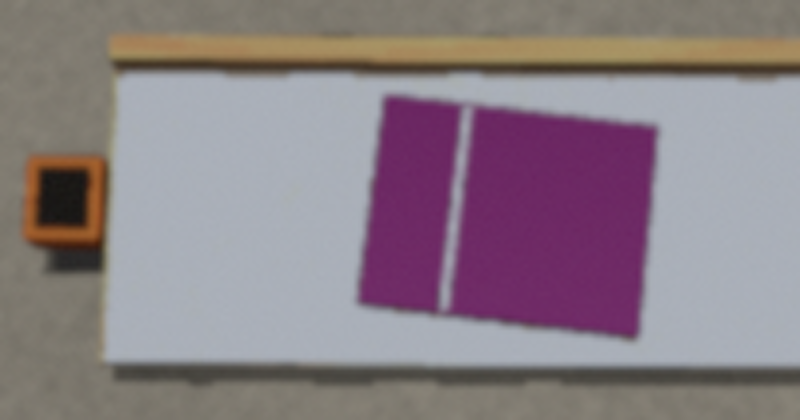

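View pics/topB.png

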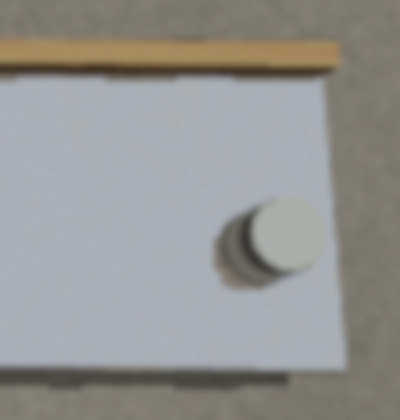

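```bash
cat > h.py <<'E'
import numpy as np, cv2
from station import env, optics, order
def load(n):
    c=optics.read_camera(n); return c
def back(c,uv,z):
    R,_=cv2.Rodrigues(np.array(c["rvec"])); t=np.array(c["tvec"]).ravel(); K=np.array(c["intrinsics"])
    uv=np.atleast_2d(np.array(uv,float)); z=np.broadcast_to(z,len(uv))
    o=-R.T@t; d=(R.T@np.linalg.inv(K)@np.c_[uv,np.ones(len(uv))].T).T
    return o+d*((z-o[2])/d[:,2])[:,None]
def crop(UV,x0,y0,f=4): return (np.array(UV,float)+.5)/f-.5+np.array([x0,y0])
def proj(c,P): return cv2.projectPoints(np.array(P,float),np.array(c["rvec"]),np.array(c["tvec"]),np.array(c["intrinsics"]),None)[0][:,0]
def led(L,P):  # ledge->world
    x,y,a=L; P=np.atleast_2d(np.array(P,float)); ca,sa=np.cos(a),np.sin(a)
    return np.c_[x+ca*P[:,0]-sa*P[:,1], y+sa*P[:,0]+ca*P[:,1], P[:,2]]
def inv(L,P):
    x,y,a=L; P=np.atleast_2d(P); ca,sa=np.cos(a),np.sin(a); d=P[:,:2]-[x,y]
    return np.c_[ca*d[:,0]+sa*d[:,1], -sa*d[:,0]+ca*d[:,1], P[:,2]]
E
python3 - <<'E'
from h import *
from scipy.optimize import least_squares
c=load("top")
nl=crop([[104,362]],150,160); nr=crop([[346,371]],340,160)
rl=crop([[109,38]],150,160); rr=crop([[340,42]],340,160)  # rail far top? corners z=.082
print("near corners",back(c,nl,.06),back(c,nr,.06)); print("rail far",back(c,rl,.082),back(c,rr,.082))
uv=np.r_[nl,nr,rl,rr]
P=np.array([[-.075,.23,.06],[-.075,-.23,.06],[.075,.23,.082],[.075,-.23,.082]])
f=lambda L:(proj(c,led(L,P))-uv).ravel()
r=least_squares(f,[.6,0,0]); print(r.x,r.fun.reshape(-1,2).round(2))
L=r.x; np.save("L.npy",L)
pc=crop([[385,96],[657,126],[637,338],[360,303]],150,160)
W=back(c,pc,.068); Q=inv(L,W); print("plate in ledge",Q.round(4)); print(W.round(4))
print("sides",[np.linalg.norm(W[i]-W[(i+1)%4]).round(4) for i in range(4)])
fr=(Q[0]+Q[3])/2; re=(Q[1]+Q[2])/2; print("front",fr,"rear",re,"ang", np.arctan2(-(fr-re)[0],(fr-re)[1]))
st=crop([[28,156],[104,156],[101,243],[24,240]],150,160); print("stop",inv(L,back(c,st,.072)).round(4), led(L,[[0,.25,.072]]))
j=crop([[286,235]],340,160); print("jar top",inv(L,back(c,j,.105)))
# overlay
im=c["img"][:,:,::-1].copy()
E
```

```text
near corners [[0.49720459 0.12132078 0.06      ]] [[ 0.51100242 -0.33670648  0.06      ]]
rail far [[0.64479893 0.12710661 0.082     ]] [[ 0.66086766 -0.33296879  0.082     ]]
[ 0.57852974 -0.10530897  0.03240106] [[-0.5   0.58]
 [ 0.5   0.01]
 [ 0.11 -0.64]
 [-0.12 -0.04]]
plate in ledge [[ 0.0503  0.102   0.068 ]
 [ 0.0367 -0.0254  0.068 ]
 [-0.0622 -0.014   0.068 ]
 [-0.0471  0.1121  0.068 ]]
[[ 0.6255 -0.0017  0.068 ]
 [ 0.6161 -0.1295  0.068 ]
 [ 0.5168 -0.1213  0.068 ]
 [ 0.5278  0.0052  0.068 ]]
sides [np.float64(0.1281), np.float64(0.0996), np.float64(0.127), np.float64(0.0979)]
front [0.00162654 0.10704381 0.068     ] rear [-0.01271884 -0.0197156   0.068     ] ang -0.11269073924424389
stop [[ 0.0196  0.2668  0.072 ]
 [ 0.0198  0.2316  0.072 ]
 [-0.0208  0.2309  0.072 ]
 [-0.0197  0.2662  0.072 ]] [[0.57043089 0.14455981 0.072     ]]
jar top [[-0.01967635 -0.18974624  0.105     ]]
```

```bash
python3 - <<'E'
from h import *
from scipy.spatial.transform import Rotation as Rt
s=env.observe(); print(Rt.from_quat(s["orientation"]).as_matrix().round(3), s["time_s"])
L=np.load("L.npy"); c=load("top")
print("bottle cap top",inv(L,back(c,[[290,104]],.13)),"foot",inv(L,back(c,[[286,127]],.0)))
print("ledge y dir",led(L,[[0,1,0]])-led(L,[[0,0,0]]))
for p in ([0,.25],[0,-.055],[0,-.06],[0,.131]): print(p,led(L,[p+[0]]).round(4), np.hypot(*led(L,[p+[0]])[0,:2]))
E
```

```text
[[-0.001  0.906  0.423]
 [ 0.001  0.423 -0.906]
 [-1.     0.    -0.001]] 0.2
bottle cap top [[0.18348896 0.02231657 0.13      ]] foot [[0.19113772 0.02113734 0.        ]]
ledge y dir [[-0.03239539  0.99947513  0.        ]]
[0, 0.25] [[0.5704 0.1446 0.    ]] 0.5884631998402184
[0, -0.055] [[ 0.5803 -0.1603  0.    ]] 0.6020391426191372
[0, -0.06] [[ 0.5805 -0.1653  0.    ]] 0.6035445991867902
[0, 0.131] [[0.5743 0.0256 0.    ]] 0.5748572360688984
```

```bash
python3 -m handwheel '[{"grip":1,"tx":0.2844,"ty":0.7566,"tz":0,"yaw":66.8},{"grip":1,"tx":0.2844,"ty":0.7566,"tz":0,"yaw":66.8},{"grip":1,"tx":0.2844,"ty":0.7566,"tz":0,"yaw":66.8},{"grip":1,"tx":0.2844,"ty":0.7566,"tz":0,"yaw":66.8},{"grip":1,"tx":0.2844,"ty":0.7566,"tz":0,"yaw":66.8},{"grip":1,"tx":0.2844,"ty":0.7566,"tz":0,"yaw":66.8},{"grip":1,"tx":0.2844,"ty":0.7566,"tz":0,"yaw":66.8},{"grip":1,"tx":0.2844,"ty":0.7566,"tz":0,"yaw":66.8},{"grip":1,"tx":0.2844,"ty":0.7566,"tz":0,"yaw":66.8},{"grip":1,"tx":0.2844,"ty":0.7566,"tz":0,"yaw":66.8},{"grip":1,"tx":0.2844,"ty":0.7566,"tz":0,"yaw":66.8},{"grip":1,"tx":0.2844,"ty":0.7566,"tz":0,"yaw":66.8}]'
```

```text
time_s: 1.45
tcp_pos: [0.497, -0.048, 0.239]
orientation: [-0.011, 0.707, 0.011, 0.707]
wrist_force: [0.6, -0.3, -0.5]
gripper_width: 0.0004
```

```bash
python3 -m handwheel '[{"grip":1,"tx":0.0735,"ty":0.193,"tz":0,"yaw":0},{"grip":1,"tx":0.0735,"ty":0.193,"tz":0,"yaw":0},{"grip":1,"tx":0.0735,"ty":0.193,"tz":0,"yaw":0},{"grip":1,"tx":0.0735,"ty":0.193,"tz":0,"yaw":0},{"grip":1,"tx":0.0735,"ty":0.193,"tz":-0.05,"yaw":0},{"grip":1,"tx":0.0735,"ty":0.193,"tz":-0.1,"yaw":0},{"grip":1,"tx":0.0735,"ty":0.193,"tz":-0.14,"yaw":0},{"grip":1,"tx":0.0735,"ty":0.193,"tz":-0.14,"yaw":0},{"grip":1,"tx":0.0735,"ty":0.193,"tz":-0.14,"yaw":0}]'
python3 - <<'E'
from h import *
s=env.observe(); print(s["tcp_pos"],inv(np.load("L.npy"),s["tcp_pos"]),s["orientation"],s["qpos"],s["time_s"])
for n in ("scene","top","wrist"):
    c=load(n); cv2.imwrite(f"pics/{n}1.png",c["img"][:,:,::-1]); print(n,proj(c,[s["tcp_pos"]]))
E
```

```text
time_s: 2.35
tcp_pos: [0.5697, 0.1429, 0.0985]
orientation: [-0.011, 0.708, 0.011, 0.706]
wrist_force: [0.3, 0.1, 1.2]
gripper_width: 0.0008
[0.56973932 0.14292271 0.09851166] [[-0.00074424  0.24838616  0.09851166]] [-0.01138081  0.70765719  0.01114744  0.70637632] [2.03373284e-01 2.26477871e-01 1.92532958e+00 1.58896301e-05
 9.91626396e-01 1.71503444e-01] 2.35
scene [[331.96316384 177.93783955]]
top [[162.7126417  206.81004771]]
wrist [[248.68343126 251.00155733]]
```

View pics/wrist1.png

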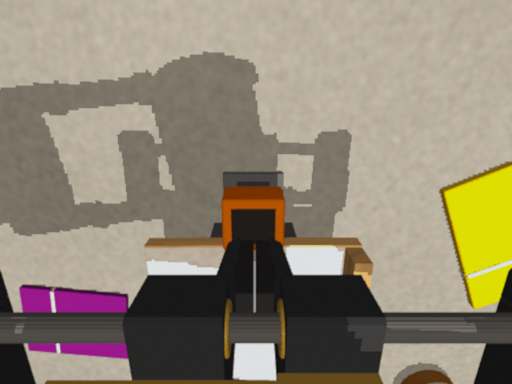

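View pics/scene1.png

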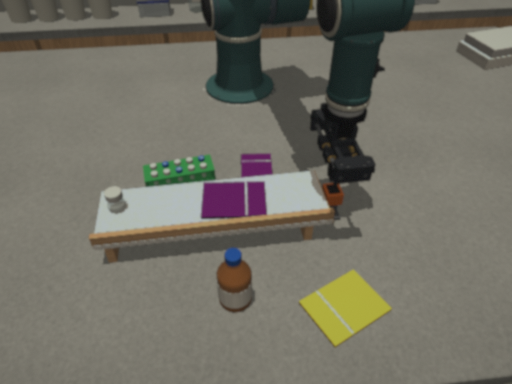

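View pics/top1.png

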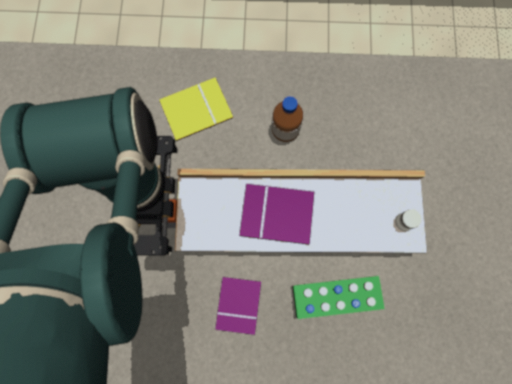

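The wrist view shows the shut fingers (253,245) on the stop's middle line (222–284). I'll press down slowly.

```bash
python3 -m handwheel '[{"grip":1,"tx":0,"ty":0.002,"tz":-0.015,"yaw":0},{"grip":1,"tx":0,"ty":0.002,"tz":-0.022,"yaw":0},{"grip":1,"tx":0,"ty":0.002,"tz":-0.029,"yaw":0},{"grip":1,"tx":0,"ty":0.002,"tz":-0.035,"yaw":0},{"grip":1,"tx":0,"ty":0.002,"tz":-0.041,"yaw":0},{"grip":1,"tx":0,"ty":0.002,"tz":-0.046,"yaw":0},{"grip":1,"tx":0,"ty":0.002,"tz":-0.051,"yaw":0},{"grip":1,"tx":0,"ty":0.002,"tz":-0.054,"yaw":0},{"grip":1,"tx":0,"ty":0.002,"tz":-0.056,"yaw":0},{"grip":1,"tx":0,"ty":0.002,"tz":-0.056,"yaw":0}]'
```

```text
time_s: 3.5
tcp_pos: [0.5702, 0.145, 0.0424]
orientation: [-0.011, 0.707, 0.011, 0.707]
wrist_force: [-0.2, -0.0, 1.6]
gripper_width: 0.0006
```

```bash
python3 -m handwheel '[{"grip":1,"tx":0,"ty":0,"tz":-0.001,"yaw":0},{"grip":1,"tx":0,"ty":0,"tz":-0.002,"yaw":0},{"grip":1,"tx":0,"ty":0,"tz":-0.002,"yaw":0}]'; python3 -m handwheel '[{"grip":1,"tx":0,"ty":0,"tz":-0.001,"yaw":0},{"grip":1,"tx":0,"ty":0,"tz":-0.001,"yaw":0}]'
```

```text
time_s: 3.8
tcp_pos: [0.5703, 0.145, 0.0423]
orientation: [-0.011, 0.707, 0.011, 0.707]
wrist_force: [-4.4, -0.8, 13.0]
gripper_width: 0.0004
time_s: 4.0
tcp_pos: [0.5704, 0.145, 0.0423]
orientation: [-0.011, 0.707, 0.011, 0.707]
wrist_force: [-6.5, -2.1, 18.2]
gripper_width: 0.0003
```

The stop is at its hard limit: z held at 0.0423 while the force rose to 18 N. Now up and over, to a place behind the plate.

```bash
python3 -m handwheel '[{"grip":1,"tx":0,"ty":0,"tz":0.02,"yaw":0},{"grip":1,"tx":0,"ty":0,"tz":0.06,"yaw":0},{"grip":1,"tx":0,"ty":0,"tz":0.1,"yaw":0},{"grip":-0.136,"tx":0,"ty":-0.05,"tz":0.12,"yaw":0},{"grip":-0.136,"tx":0,"ty":-0.1,"tz":0.12,"yaw":0},{"grip":-0.136,"tx":0,"ty":-0.15,"tz":0.12,"yaw":0},{"grip":-0.136,"tx":0,"ty":-0.2,"tz":0.12,"yaw":0},{"grip":-0.136,"tx":0,"ty":-0.25,"tz":0.12,"yaw":0},{"grip":-0.136,"tx":0,"ty":-0.29,"tz":0.11,"yaw":0},{"grip":-0.136,"tx":0,"ty":-0.31,"tz":0.08,"yaw":0},{"grip":-0.136,"tx":0,"ty":-0.31,"tz":0.045,"yaw":0},{"grip":-0.136,"tx":0,"ty":-0.31,"tz":0.045,"yaw":0}]'
python3 - <<'E'
from h import *
s=env.observe(); print(s["tcp_pos"],inv(np.load("L.npy"),s["tcp_pos"]),s["gripper_width"],s["time_s"],s["wrist_force"])
for n in ("scene","wrist","top"):
    c=load(n); im=c["img"][:,:,::-1]
    if n=="top": im=cv2.resize(im[140:270,140:350],None,fx=3.5,fy=3.5,interpolation=cv2.INTER_CUBIC)
    if n=="scene": im=cv2.resize(im[140:270,170:370],None,fx=3.5,fy=3.5,interpolation=cv2.INTER_CUBIC)
    cv2.imwrite(f"pics/{n}2.png",im); print(n,proj(c,[s["tcp_pos"]]))
E
```

```text
time_s: 5.2
tcp_pos: [0.5655, -0.1646, 0.0791]
orientation: [-0.009, 0.711, 0.012, 0.704]
wrist_force: [-1.5, 0.6, 0.5]
gripper_width: 0.0501
[ 0.56552272 -0.16457438  0.07907234] [[-0.01492012 -0.05881294  0.07907234]] 0.05012219224264805 5.2 [-1.47858538  0.58153428  0.53510819]
scene [[180.87615267 195.51394774]]
wrist [[250.3500764 251.1932826]]
top [[333.71580957 217.59071201]]
```

View pics/wrist2.png

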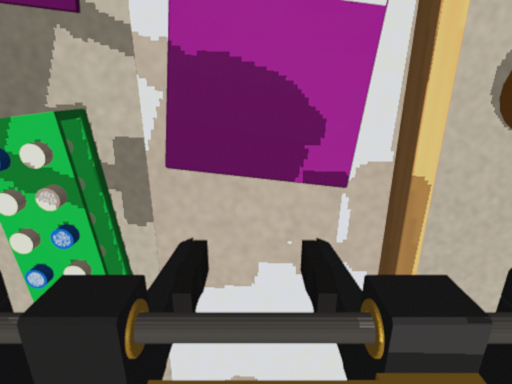

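View pics/scene2.png

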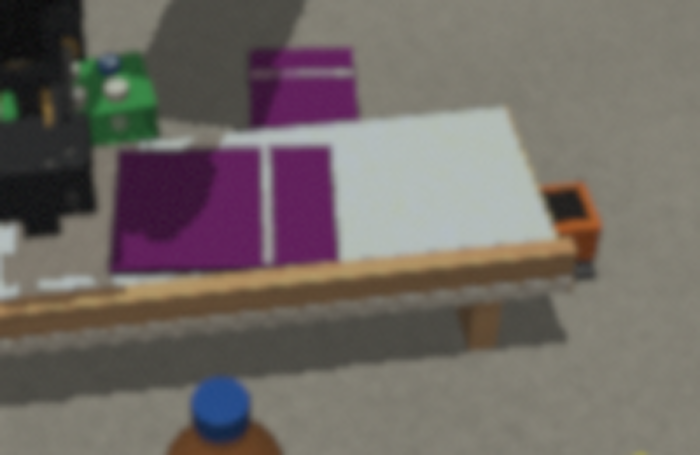

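View pics/top2.png

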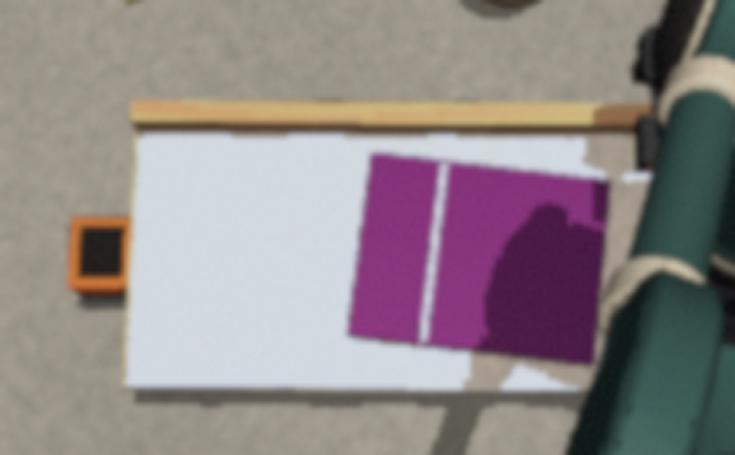

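The stop is now below ledge level. The two fingers are behind the plate, with the jar and rack clear. I'll settle and lower to the plate's height.

```bash
python3 -m handwheel '[{"grip":-0.136,"tx":0,"ty":0,"tz":-0.005,"yaw":0},{"grip":-0.136,"tx":0,"ty":0,"tz":-0.012,"yaw":0},{"grip":-0.136,"tx":0,"ty":0,"tz":-0.012,"yaw":0}]'
python3 - <<'E'
from h import *
s=env.observe(); print(s["tcp_pos"],inv(np.load("L.npy"),s["tcp_pos"]),s["gripper_width"],s["time_s"],s["wrist_force"])
E
```

```text
time_s: 5.65
tcp_pos: [0.5701, -0.1644, 0.0726]
orientation: [-0.012, 0.707, 0.012, 0.707]
wrist_force: [0.1, 1.0, -0.5]
gripper_width: 0.0505
[ 0.57009016 -0.1644252   0.07261253] [[-0.01035024 -0.0588118   0.07261253]] 0.050478202147697715 5.65 [ 0.11568969  1.02436559 -0.49507153]
```

```bash
python3 -m handwheel '[{"grip":-0.136,"tx":0,"ty":0,"tz":-0.006,"yaw":0},{"grip":-0.136,"tx":0,"ty":0,"tz":-0.0095,"yaw":0},{"grip":-0.136,"tx":-0.0003,"ty":0.01,"tz":-0.0095,"yaw":0},{"grip":-0.136,"tx":-0.0006,"ty":0.02,"tz":-0.0095,"yaw":0},{"grip":-0.136,"tx":-0.0008,"ty":0.025,"tz":-0.0095,"yaw":0},{"grip":-0.136,"tx":-0.001,"ty":0.03,"tz":-0.0095,"yaw":0},{"grip":-0.136,"tx":-0.0012,"ty":0.036,"tz":-0.0095,"yaw":0},{"grip":-0.136,"tx":-0.0014,"ty":0.042,"tz":-0.0095,"yaw":0},{"grip":-0.136,"tx":-0.0016,"ty":0.048,"tz":-0.0095,"yaw":0},{"grip":-0.136,"tx":-0.0018,"ty":0.054,"tz":-0.0095,"yaw":0},{"grip":-0.136,"tx":-0.002,"ty":0.06,"tz":-0.0095,"yaw":0}]'
cat > look.py <<'E'
from h import *
import sys
k=sys.argv[1]
s=env.observe(); print(s["tcp_pos"],inv(np.load("L.npy"),s["tcp_pos"]),s["gripper_width"],s["time_s"],s["wrist_force"])
for n in ("scene","wrist","top"):
    c=load(n); im=c["img"][:,:,::-1]
    if n=="top": im=cv2.resize(im[160:265,150:350],None,fx=4,fy=4,interpolation=cv2.INTER_CUBIC)
    if n=="scene": im=cv2.resize(im[140:270,170:370],None,fx=4,fy=4,interpolation=cv2.INTER_CUBIC)
    cv2.imwrite(f"pics/{n}{k}.png",im)
E
python3 look.py 3
```

```text
time_s: 6.75
tcp_pos: [0.5682, -0.1047, 0.0633]
orientation: [-0.012, 0.707, 0.011, 0.707]
wrist_force: [0.3, -2.8, 0.8]
gripper_width: 0.0502
[ 0.56815705 -0.10474459  0.06334972] [[-0.01034895  0.00090011  0.06334972]] 0.05020365357703808 6.75 [ 0.25894933 -2.80172827  0.83368972]
```

View pics/wrist3.png

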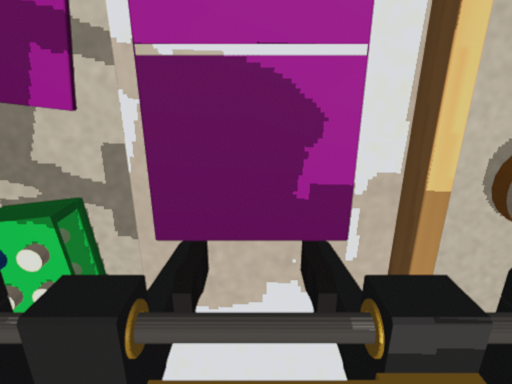

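View pics/top3.png

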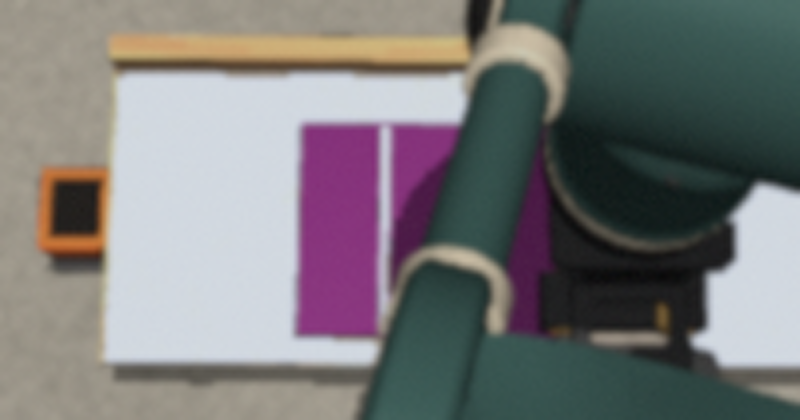

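The plate is now squared against both fingers, with the line at about U=385 in the top crop, V 125–335.

```bash
python3 - <<'E'
from h import *
L=np.load("L.npy"); c=load("top")
print("line",inv(L,back(c,crop([[385.5,127],[385,255]],150,160),.068)))
print("front",inv(L,back(c,crop([[302,125],[297,335]],150,160),.068)))
print("end edge",inv(L,back(c,crop([[119,72],[105,362]],150,160),.06)))
s=env.observe()["tcp_pos"]; print(inv(L,s))
E
```

```text
line [[ 0.03540472  0.10156405  0.068     ]
 [-0.02492408  0.10097612  0.068     ]]
front [[ 0.03610328  0.14063002  0.068     ]
 [-0.06183768  0.14047019  0.068     ]]
end edge [[ 0.06325127  0.22908006  0.06      ]
 [-0.07393766  0.22868779  0.06      ]]
[[-0.01059541  0.00126636  0.06309545]]
```

```bash
python3 -m handwheel '[{"grip":-0.136,"tx":-0.0002,"ty":0.006,"tz":0,"yaw":0},{"grip":-0.136,"tx":-0.0005,"ty":0.016,"tz":0,"yaw":0},{"grip":-0.136,"tx":-0.0008,"ty":0.026,"tz":0,"yaw":0},{"grip":-0.136,"tx":-0.0012,"ty":0.037,"tz":0,"yaw":0},{"grip":-0.136,"tx":-0.0016,"ty":0.049,"tz":0,"yaw":0},{"grip":-0.136,"tx":-0.002,"ty":0.061,"tz":0,"yaw":0},{"grip":-0.136,"tx":-0.0024,"ty":0.073,"tz":0,"yaw":0},{"grip":-0.136,"tx":-0.0027,"ty":0.084,"tz":0,"yaw":0},{"grip":-0.136,"tx":-0.0031,"ty":0.095,"tz":0,"yaw":0},{"grip":-0.136,"tx":-0.0034,"ty":0.105,"tz":0,"yaw":0},{"grip":-0.136,"tx":-0.0037,"ty":0.113,"tz":0,"yaw":0},{"grip":-0.136,"tx":-0.0039,"ty":0.119,"tz":0,"yaw":0}]'
python3 look.py 4
```

```text
time_s: 8.15
tcp_pos: [0.5642, 0.0148, 0.0631]
orientation: [-0.011, 0.707, 0.011, 0.707]
wrist_force: [-0.7, -2.7, -0.4]
gripper_width: 0.0503
[0.56415365 0.01477418 0.06314163] [[-0.0104784   0.12048584  0.06314163]] 0.050325011265033186 8.15 [-0.74971848 -2.66149173 -0.42929489]
```

View pics/wrist4.png

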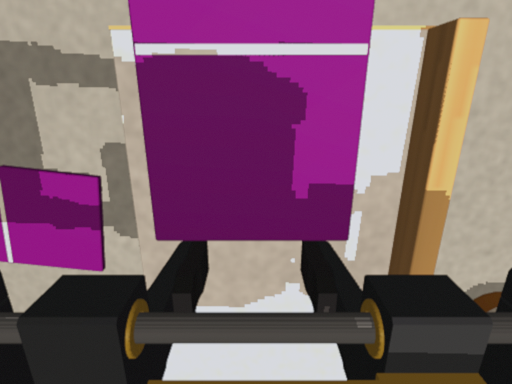

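View pics/top4.png

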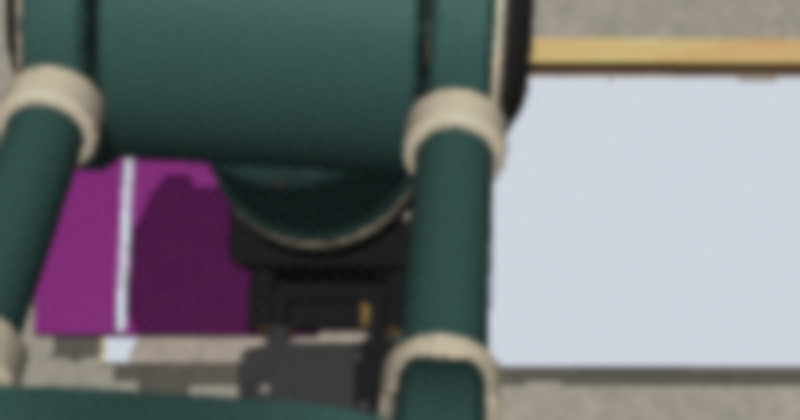

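View pics/scene4.png

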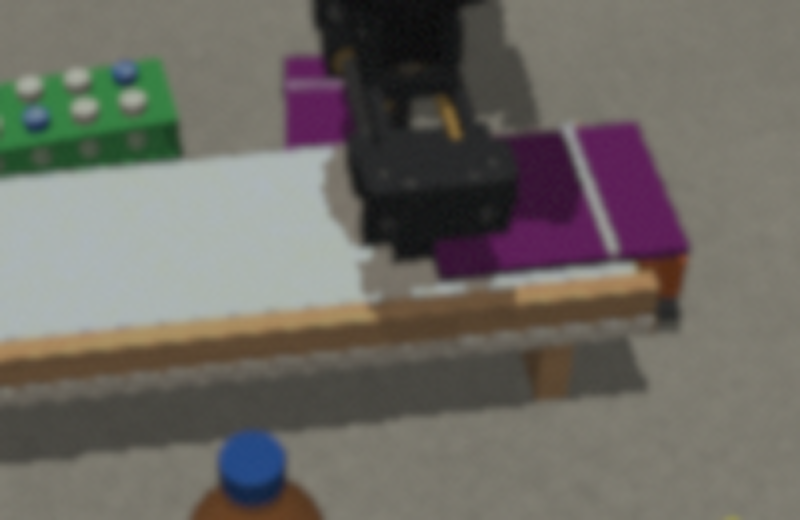

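The plate clears the lowered stop and is square. In the wrist view the line is at row ~48 and the ledge end edge at row ~27. I'll measure the remaining gap from that view.

```bash
python3 - <<'E'
from h import *
c=load("wrist"); im=c["img"][:,:,::-1]
cv2.imwrite("pics/w5a.png",cv2.resize(im[10:70,90:250],None,fx=5,fy=5,interpolation=cv2.INTER_NEAREST))
cv2.imwrite("pics/w5b.png",cv2.resize(im[10:70,340:500],None,fx=5,fy=5,interpolation=cv2.INTER_NEAREST))
L=np.load("L.npy")
print("line",inv(L,back(c,[[136,48.5],[366,48.5]],.068)))
print("end",inv(L,back(c,[[112,28],[420,28]],.06)))
E
```

```text
line [[-0.05996131  0.22144094  0.068     ]
 [ 0.03748085  0.22135109  0.068     ]]
end [[-0.07226224  0.23053463  0.06      ]
 [ 0.06286822  0.23041066  0.06      ]]
```

View pics/w5a.png

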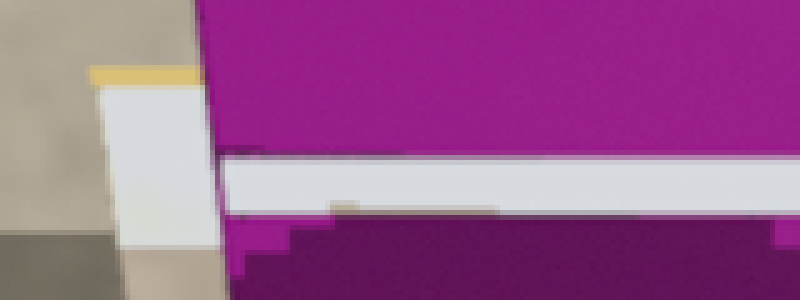

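View pics/w5b.png

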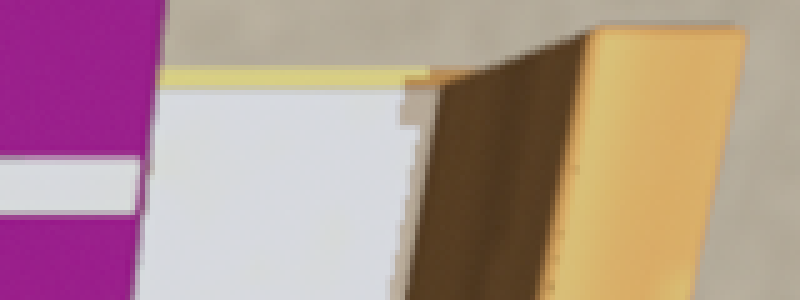

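```bash
python3 - <<'E'
from h import *
c=load("wrist"); L=np.load("L.npy"); s=env.observe()["tcp_pos"]; print(inv(L,s))
f=lambda p,z,x0=90: inv(L,back(c,crop(p,x0,10,5),z)).round(5).tolist()
print("line edges",f([[228,156],[228,215]],.068), f([[138,156],[135,215]],.068,340))
print("white end",f([[100,87]],.06),f([[400,88]],.06,340)); print("yellow end",f([[90,66]],.06),f([[300,67]],.06,340))
print("yellow near corner at z .06/.055/.05", [f([[90,66]],z) for z in (.06,.058,.056,.05)])
E
```

```text
[[-0.01027324  0.1198102   0.06333057]]
line edges [[-0.05986, 0.22409, 0.068], [-0.06044, 0.21956, 0.068]] [[0.03771, 0.22397, 0.068], [0.03799, 0.21944, 0.068]]
white end [[-0.07319, 0.23063, 0.06]] [[0.06272, 0.23039, 0.06]]
yellow end [[-0.07381, 0.23227, 0.06]] [[0.0537, 0.23204, 0.06]]
yellow near corner at z .06/.055/.05 [[[-0.07381, 0.23227, 0.06]], [[-0.07466, 0.23263, 0.058]], [[-0.0755, 0.23299, 0.056]], [[-0.07804, 0.23408, 0.05]]]
```

```bash
python3 -m handwheel '[{"grip":-0.136,"tx":-0.0001,"ty":0.003,"tz":0,"yaw":0},{"grip":-0.136,"tx":-0.0002,"ty":0.006,"tz":0,"yaw":0},{"grip":-0.136,"tx":-0.0003,"ty":0.008,"tz":0,"yaw":0},{"grip":-0.136,"tx":-0.0003,"ty":0.0095,"tz":0,"yaw":0},{"grip":-0.136,"tx":-0.0003,"ty":0.0102,"tz":0,"yaw":0},{"grip":-0.136,"tx":-0.0003,"ty":0.0102,"tz":0,"yaw":0}]'
python3 - <<'E'
from h import *
c=load("wrist"); im=c["img"][:,:,::-1]
L=np.load("L.npy"); s=env.observe()["tcp_pos"]; print(inv(L,s),env.observe()["time_s"])
cv2.imwrite("pics/w6.png",cv2.resize(im[10:70,90:250],None,fx=5,fy=5,interpolation=cv2.INTER_NEAREST))
cv2.imwrite("pics/w6b.png",cv2.resize(im[10:70,340:500],None,fx=5,fy=5,interpolation=cv2.INTER_NEAREST))
E
```

```text
time_s: 9.0
tcp_pos: [0.564, 0.0242, 0.0633]
orientation: [-0.011, 0.707, 0.011, 0.707]
wrist_force: [0.2, -1.3, 1.9]
gripper_width: 0.0498
[[-0.01028655  0.12994562  0.06329781]] 9.05
```

View pics/w6.png

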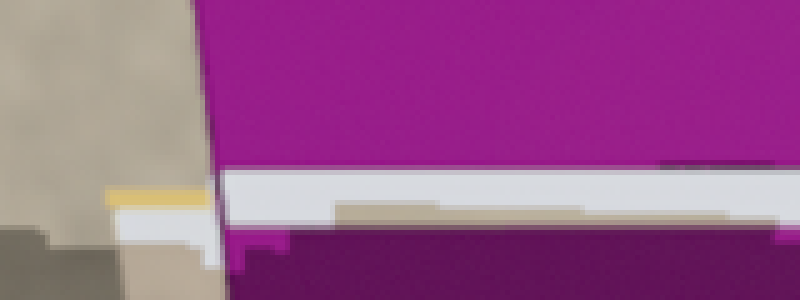

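View pics/w6b.png

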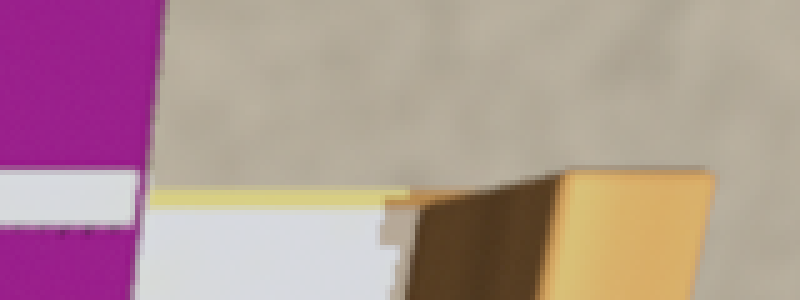

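```bash
python3 - <<'E'
from h import *
c=load("wrist"); L=np.load("L.npy")
f=lambda p,z,x0=90: inv(L,back(c,crop(p,x0,10,5),z)).round(4).tolist()
print("line",f([[228,168],[228,229]],.068), f([[138,169],[135,228]],.068,340))
print("white end",f([[115,207]],.06),f([[300,208]],.06,340)); print("yellow end",f([[105,187]],.06),f([[300,187]],.06,340))
E
```

```text
line [[-0.0599, 0.2331, 0.068], [-0.0605, 0.2284, 0.068]] [[0.0378, 0.2329, 0.068], [0.0381, 0.2283, 0.068]]
white end [[-0.0733, 0.2309, 0.06]] [[0.0554, 0.2307, 0.06]]
yellow end [[-0.0739, 0.2326, 0.06]] [[0.0551, 0.2324, 0.06]]
```

The line sits at the end edge to within about 1–2 mm. I'll back off and rise.

```bash
python3 -m handwheel '[{"grip":-0.136,"tx":0.0003,"ty":-0.01,"tz":0,"yaw":0},{"grip":-0.136,"tx":0.001,"ty":-0.03,"tz":0.005,"yaw":0},{"grip":-0.136,"tx":0.001,"ty":-0.045,"tz":0.04,"yaw":0},{"grip":-0.136,"tx":0.001,"ty":-0.05,"tz":0.085,"yaw":0},{"grip":-0.136,"tx":0.001,"ty":-0.05,"tz":0.13,"yaw":0},{"grip":-0.136,"tx":-0.02,"ty":-0.09,"tz":0.15,"yaw":0},{"grip":-0.136,"tx":-0.04,"ty":-0.14,"tz":0.16,"yaw":0},{"grip":-0.136,"tx":-0.06,"ty":-0.19,"tz":0.16,"yaw":0},{"grip":-0.136,"tx":-0.08,"ty":-0.23,"tz":0.16,"yaw":0},{"grip":-0.136,"tx":-0.1,"ty":-0.27,"tz":0.16,"yaw":0},{"grip":-0.136,"tx":-0.1,"ty":-0.27,"tz":0.16,"yaw":0}]'
python3 look.py 7
python3 - <<'E'
from h import *
c=load("top"); cv2.imwrite("pics/topfull7.png",c["img"][:,:,::-1])
E
```

```text
time_s: 10.2
tcp_pos: [0.4614, -0.2503, 0.2232]
orientation: [-0.01, 0.707, 0.009, 0.707]
wrist_force: [0.6, 0.7, 0.4]
gripper_width: 0.0497
[ 0.4613638  -0.25032044  0.22324905] [[-0.12180215 -0.14113972  0.22324905]] 0.04974327468952954 10.2 [0.60047956 0.69148423 0.39210086]
```

View pics/top7.png

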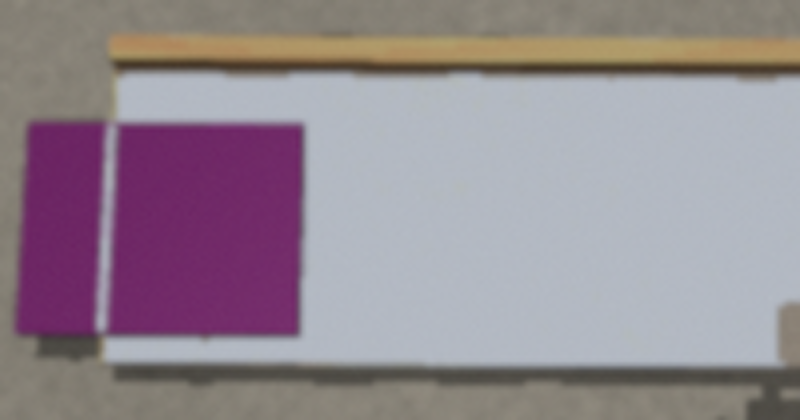

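View pics/topfull7.png

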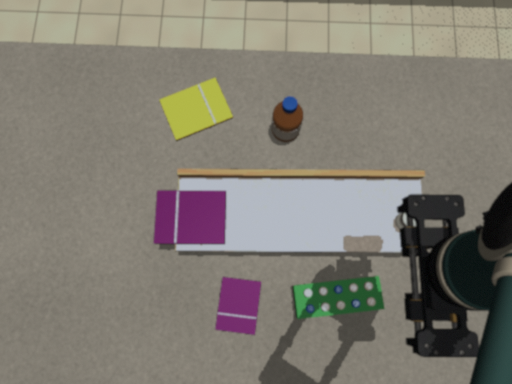

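View pics/scene7.png

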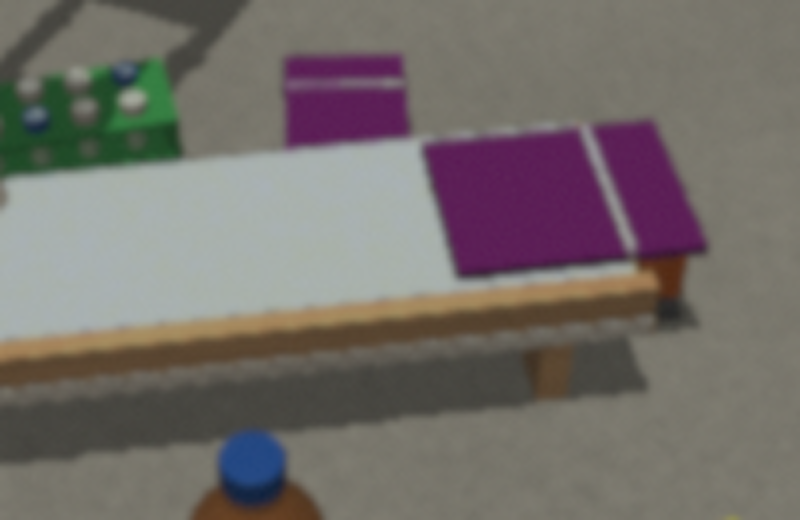

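The plate lies square with its line on the end edge, at (112,125)–(101,333) in the top crop. One last numeric check.

```bash
python3 - <<'E'
from h import *
c=load("top"); L=np.load("L.npy")
f=lambda p,z: inv(L,back(c,crop(p,150,160),z)).round(4).tolist()
print("line",f([[111.5,125],[101,332]],.068)); print("corners",f([[28,122],[304,124],[300,335],[17,334]],.068)); print("end",f([[115,100],[103,362]],.06))
E
```

```text
line [[0.0355, 0.2297, 0.068], [-0.0611, 0.2296, 0.068]]
corners [[0.0367, 0.2689, 0.068], [0.0366, 0.1397, 0.068], [-0.0618, 0.1391, 0.068], [-0.0622, 0.2677, 0.068]]
end [[0.0495, 0.2303, 0.06], [-0.0739, 0.2296, 0.06]]
```

```bash
python3 -c "
from station import order
print(order.hand_in())"
```

```text
the job is handed in; nothing more can be done
None
```

The job is done and handed in, at about 10 s on the robot's clock.

- **Stop:** I pressed it down with the shut fingertips to its hard limit. The fingertip height held at 42.3 mm while the wrist force rose to 18 N.
- **Plate:** I pushed it with both fingertips against its rear edge, which also squared it. I then backed off and raised the hand clear of everything.
- **Final check from above:** The white line is at ledge y = 229.7 mm on one side and 229.6 mm on the other. The ledge's end measures 229.6 to 230.3 mm, and the plate's yaw error is about 0.01 rad or less.
- **Wrist camera:** It put the line 0 to 2 mm short of the end. The range depends on whether the thin yellow strip at the edge counts as part of the ledge; this is within calibration error.
- **Other objects:** The bottle and rack look unmoved in the last pictures. The gripper partly hid the jar from above there, but the hand never came near it at low height.

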